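# Shut the ring box and push the drawers home

## Robot

A 6-joint arm with a two-finger parallel gripper is mounted at the origin on a cart in front of the work surface, level with it; the furniture and walls round the work are solid. World frame = base frame: x ahead of the robot, y to its left, z up, the work surface at z = 0. Lengths are in m, angles in rad, forces in N, time in s.
With the tool pointing down it reaches from about 0.3 to 0.875 m from the base axis. Payload 4.2 kg.
Tool frame: the origin (TCP) lies at the very end of the fingers, on their centre line; the grasp point (between the pads) lies 19 mm behind it; y points along the fingers, x is the direction in which the jaws open and shut, and the axes are right-handed (so a half turn about y gives the same grasp; the last joint's range is limited). The gripper opens to 85 mm and grips with 20 to 120 N. Pads are 22 mm wide; open, the fingers measure 114 mm over their backs; the gripper's body (76 mm by 85 mm) begins 54 mm behind the grasp point. The pads swing forward as they close: fully open they stand 13 mm farther back than shut.
Start: joints at [-1.148, 0.32, 1.565, -0, 1.257, -0.02], TCP at [0.246, -0.52, 0.231] pointing down, gripper open.
Joint ranges: [-3.11, 3.11], [-0.84, 2.01], [0.21, 2.61], [-1.34, 4.49], [0.05, 2.63], [-2.56, 2.56]. Speed limits (rad/s): [2.57, 2.57, 3.14, 3.14, 3.14, 3.14].

## Interface

Orientations are given as a unit quaternion [x, y, z, w].
In Python, from cell import bot, vision gives the robot as it stands.
- The arm moves only by the tool send_rows, never from a script. Its argument "series" is a list of rows, each a list of 7 numbers: the turn, a rotation vector about the tool's x, y, z in rad, then the shift along the tool's x, y, z in mm, then the closure, from -1 (fully open) to 1 (shut). In form: [[wx, wy, wz, x, y, z, gripper], ...]. A call has 1 to 10 rows; each row is the pose to reach, as a shift and turn from the pose measured when the call began, along the tool's axes at that moment; what a row does not reach only later rows make up. A row lasts 1/12 s, in which the tool goes at most 41.7 mm and 7.16 degrees, less where a joint would pass 70% of its speed; a pose out of reach is approached as far as the arm can. A call with a gripper value outside its range is refused whole. The fingers move at their own pace and stop on an object; the grip force is fixed at half the most. Time passes only in rows, so rows that repeat a pose let the fingers close. It gives the time, the measured TCP pose, the force and the opening at its end, in the units of the state.
- bot.get_state(): the state, without advancing time (a new reading comes with each control period).
- vision.read_camera(name): name is "scene" or "top"; returns the picture (420x560x3 uint8, red, green, blue); there is no depth.
- vision.camera_params(name): a dict with "camera_matrix" (3x3 intrinsics, pixels), "pose" (4x4, takes a point from camera to world coordinates). Camera axes: x right, y up, looking along -z (the intrinsics and any distortion apply to the point x, -y, -z); pixel columns grow to the right and rows downward; lengths in m; the calibration is good to about 2 mm. A picture is of the moment at which its call begins. camera_params takes no time and is no camera call.
- bot.hand_in(): hands the job in, once; it reports no verdict.
Trained networks look in the newest picture that a camera, given by its name, has taken for a name from the list of things; names that differ only in an ending like _2 or _b are one class to them, and where a whole thing is asked for, a point or a joint stands for the part that bears it (a point fixed in the world has none). Each returns a list of dicts, best first, with "p" (0 to 1); they miss things now and then, are a little off and sometimes report something else, mostly with a low value. They report only what shows in the picture. A call takes as long as a camera call. They do not tell look-alikes from the thing itself.
- vision.search_frame(camera, target): "point" ([x, y, z] in m, in world coordinates, good to about 4 mm: the middle of the surface that is visible of it).
The state is a dict: "time": time; "joints": joint angles; "joint_velocities": joint speeds; "joint_torque": joint torques, N m; "eef_pos": TCP position; "orientation": TCP orientation; "ft_force": force on the tool from outside, world axes, zero at the start; "wrist_torque": the same for the moment, N m; "gripper_width": opening from 0.0 (shut) to 1.0 (fully open).
Only numpy, scipy, OpenCV 4.12 (cv2) and the standard library are available. Lean on these libraries where they do the work, as an engineer would, in place of code of your own. Each camera call takes 0.05 s, during which the arm holds its last target.

## Task

Put the small grey parts cabinet to rights without grasping anything: with a fingertip push the lid of the open ring box over and press it fully shut where the box stands in its pulled-out drawer (the raised lid would foul the cabinet), then push both pulled-out top drawers fully home. Do not lift, tip or take out the ring box or the little tin, and leave the tools lying on the bench alone.

Things in the scene. Friction and masses are not known exactly. Their poses are not given: they have to be found in the camera images.
- parts_cabinet: Grey cabinet, 160 deep x 290 wide x 195 mm high, fixed; nine drawers, 3 x 3. Origin: centre of its underside; x points to its back, y to its left seen from the robot, z up; stands turned up to 20 degrees. Front edge of its top: x = -74 mm; underside of its top 192 mm up. Top left and top right drawers are pulled out; one holds the ring box, the other the tin (varies). All others are shut.
- parts_cabinet_drawer_7 (a joint): Top left drawer, centred on y = +95 mm of the cabinet, slides along its x: 0 fully home, up to 0.085 m pulled out. About 0.6 N friction, stays where left, does not spring back. Floor 133.5 mm above the worktop, inside 86 mm wide, side walls up to 177 mm. Front plate 92 mm wide, 2 mm thick, 131 to 191 mm up, its face at x = -75 mm when home.
- parts_cabinet_drawer_9 (a joint): Top right drawer, centred on y = -95 mm of the cabinet; values, sizes and friction as the left one.
- left_front (a point): Point on the outer face of the top left drawer's front plate, middle of its width, 175 mm above the worktop, moving with the drawer. Below it a thin lip 24 mm wide sticks 11 mm out of the plate, 150 to 152 mm up; the plate above the lip is flat.
- right_front (a point): The same point on the top right drawer's front plate, with the same lip below it.
- ring_box: Dark red leatherette ring box, about 100 g, 54 x 54 mm, 46 mm high when shut, loose in a pulled-out drawer. Origin: centre of its underside. It stands sideways: its x axis points to its hinge side, which is the cabinet's right (-y of the cabinet) within 6 degrees. Hinge line along its y axis at x = +28, z = +26 mm. A push may slide it up to 15 mm, until it rests against the drawer's wall.
- ring_box_lid (a joint): Lid of the ring box: 0 shut, 1.0 to 1.25 rad open at the start, then rising to 85 mm above the drawer's floor (the drawer's opening is 58 mm high). Lid 54 mm long, 20 mm deep, outer face towards the hinge side; it shuts towards the cabinet's left. Stiff hinge (0.02 N m friction, 0.05 N m s damping): stays where left, so press it down all the way. No catch.
- lid_edge (a point): Middle of the lid's free edge on its outer (top) face, opposite the hinge; 46 mm above the box's underside when the lid is shut.
- tin: Small round grey metal tin, 35 mm in diameter, 21 mm high, loose and upright in the other pulled-out drawer; origin at the centre of its underside. To stay there.
- tweezers: Steel tweezers, 140 mm long, lying loose on the worktop in front of the cabinet. Bystander.
- screwdriver: Screwdriver with a yellow handle, 127 mm long, lying on the worktop in front of the cabinet. Bystander.
- caliper: Vernier caliper, 166 mm long, 10 mm high, lying on the worktop left of the cabinet. Bystander.
- mandrel: Steel ring mandrel with a wooden handle, 276 mm long, 24 mm thick, lying on the worktop right of and before the cabinet. Bystander.
Not all that is in view belongs to the job. What is shaped like the ring_box but purple is not meant.

How it is judged:
By the outcome, as a careful person would: the job done as asked, in the order asked, and still so for the second after the job is handed in, with the robot touching nothing.
It also fails if it takes over 61 s, if anything falls off the work surface, if the arm or the gripper's body presses on something with over 40 N, if the wrist force passes 120 N, or if a joint passes its speed limit or range.

## Working session

There is one attempt and no reset: what is moved stays moved. The work goes in short steps, Python scripts to look and compute and a tool call to move; the robot and the scene stay as the last step left them, time stands still between calls to the robot, and variables do not carry over. Pictures are saved under pics/ and viewed, and the job is handed in when it is done.

Besides the shell and the picture viewer there is one more tool, called after "Emit:" as name(argument=value, ...) on one line, values as JSON. send_rows: Moves the arm, as the interface text tells. Its arguments: {"type":"object","properties":{"series":{"type":"array"}},"required":["series"]}

```bash
ls; mkdir -p pics
python3 - <<'E'
from cell import bot, vision
import cv2, numpy as np
for n in ("scene","top"):
    im=vision.read_camera(n); cv2.imwrite(f"pics/{n}0.png",im[:,:,::-1])
    p=vision.camera_params(n); print(n,np.round(p["camera_matrix"],1).tolist(),np.round(p["pose"],3).tolist(),[k for k in p])
    for t in ("parts_cabinet","left_front","right_front","ring_box","ring_box_lid","lid_edge","tin"):
        print(t,[(np.round(d["point"],3).tolist(),round(d["p"],2)) for d in vision.search_frame(n,t)][:4])
s=bot.get_state();print(s)
E
```

```text
pics
scene [[542.9, 0.0, 278.2], [0.0, 542.9, 205.1], [0.0, 0.0, 1.0]] [[-0.852, 0.415, -0.32, 0.045], [-0.524, -0.669, 0.527, 0.51], [0.005, 0.617, 0.787, 1.171], [0.0, 0.0, 0.0, 1.0]] ['camera_matrix', 'pose']
parts_cabinet [([0.553, -0.168, 0.192], 0.65)]
left_front [([0.509, -0.099, 0.139], 0.59)]
right_front [([0.428, -0.254, 0.159], 0.62)]
ring_box [([0.532, -0.554, 0.044], 0.93), ([0.292, -0.349, 0.047], 0.78), ([0.447, -0.269, 0.159], 0.74), ([0.477, -0.445, 0.049], 0.66)]
ring_box_lid [([0.483, -0.443, 0.047], 0.83), ([0.436, -0.275, 0.212], 0.72), ([0.541, -0.556, 0.048], 0.65)]
lid_edge [([0.295, -0.368, 0.044], 0.85), ([0.538, -0.561, 0.045], 0.66), ([0.436, -0.271, 0.21], 0.6), ([0.482, -0.441, 0.043], 0.6)]
tin [([0.507, -0.073, 0.152], 0.63)]
top [[406.3, 0.0, 282.0], [0.0, 406.3, 208.4], [0.0, 0.0, 1.0]] [[0.001, 0.99, -0.14, 0.331], [-1.0, -0.0, -0.008, -0.216], [-0.008, 0.14, 0.99, 1.132], [0.0, 0.0, 0.0, 1.0]] ['camera_matrix', 'pose']
parts_cabinet [([0.562, -0.198, 0.195], 0.83)]
left_front [([0.502, -0.084, 0.135], 0.95), ([0.564, -0.198, 0.194], 0.59)]
right_fr
[... 402 characters left out ...]
0.8, 'joints': array([-1.14802616e+00,  3.19541044e-01,  1.56450389e+00,  2.12826703e-05,
        1.25742807e+00, -2.00268396e-02]), 'joint_velocities': array([ 3.92115721e-05,  6.38416545e-04, -6.72824664e-04,  1.45832823e-03,
       -1.51845984e-03, -1.60060907e-03]), 'joint_torque': array([-2.15819382e-04, -4.15365314e+01, -2.34410709e+01,  1.18480452e-04,
        1.40006541e-04, -4.24859987e-07]), 'eef_pos': array([ 0.24636117, -0.51954705,  0.23137032]), 'orientation': array([ 0.59760886, -0.37796127,  0.37803974, -0.59757416]), 'ft_force': array([ 1.48254547, -0.19180528,  0.36172063]), 'wrist_torque': array([-0.04408325, -0.03278391, -0.07790081]), 'gripper_width': 1.0032478177231214}
```

View pics/scene0.png

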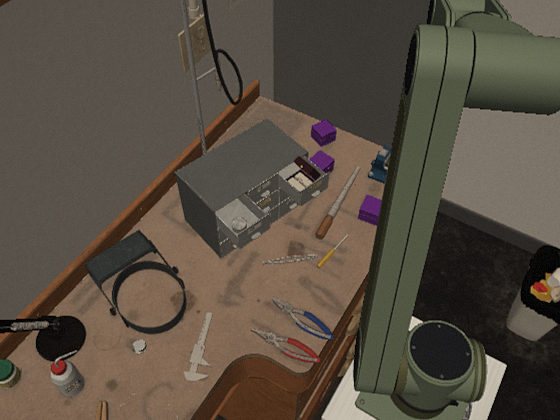

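View pics/top0.png

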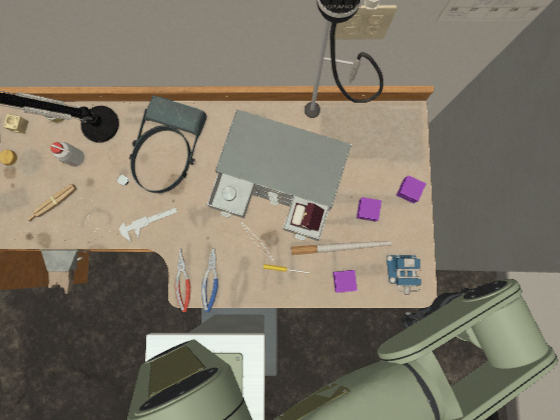

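The dark red open ring box is in the right drawer, at top (306,215) and scene (302,175). The tin is in the left drawer at top (230,193). The look-alikes are purple, at top (369,209), (411,189) and (345,281). Next I'll take a close crop to check the choice and measure the cabinet.

```bash
cat > h.py <<'E'
import cv2, numpy as np
from cell import bot, vision
def ray(n,u,v,z):
    p=vision.camera_params(n);K=np.array(p["camera_matrix"]);T=np.array(p["pose"])
    d=np.array([(u-K[0,2])/K[0,0],-(v-K[1,2])/K[1,1],-1]);d=T[:3,:3]@d;o=T[:3,3]
    return o+d*(z-o[2])/d[2]
def proj(n,X):
    p=vision.camera_params(n);K=np.array(p["camera_matrix"]);T=np.array(p["pose"])
    c=T[:3,:3].T@(np.array(X)-T[:3,3]);return np.array([K[0,0]*c[0]/-c[2]+K[0,2],K[1,1]*-c[1]/-c[2]+K[1,2]])
E
python3 - <<'E'
import cv2
t=cv2.imread("pics/top0.png")[100:250,200:360]; cv2.imwrite("pics/topc.png",cv2.resize(t,None,fx=5,fy=4*1.25*0.8,interpolation=cv2.INTER_CUBIC) if 0 else cv2.resize(t,None,fx=4,fy=4,interpolation=cv2.INTER_CUBIC))
t=cv2.imread("pics/scene0.png")[110:260,170:340]; cv2.imwrite("pics/scenec.png",cv2.resize(t,None,fx=4,fy=4,interpolation=cv2.INTER_CUBIC))
E
```

```text
(no output)
```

View pics/topc.png

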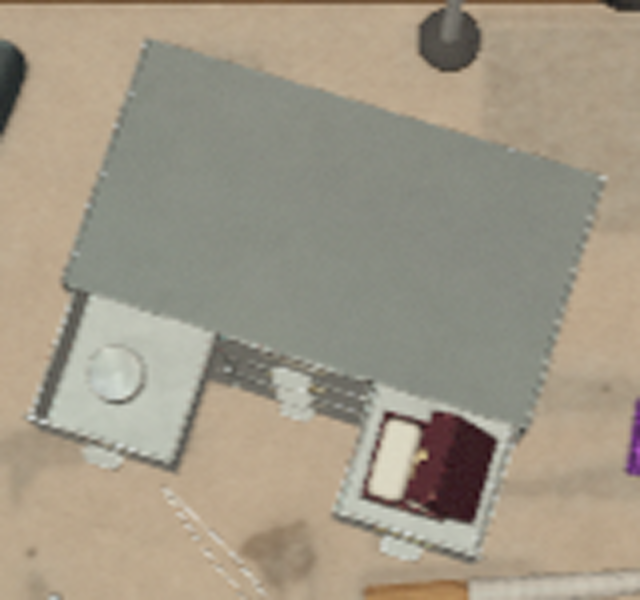

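View pics/scenec.png

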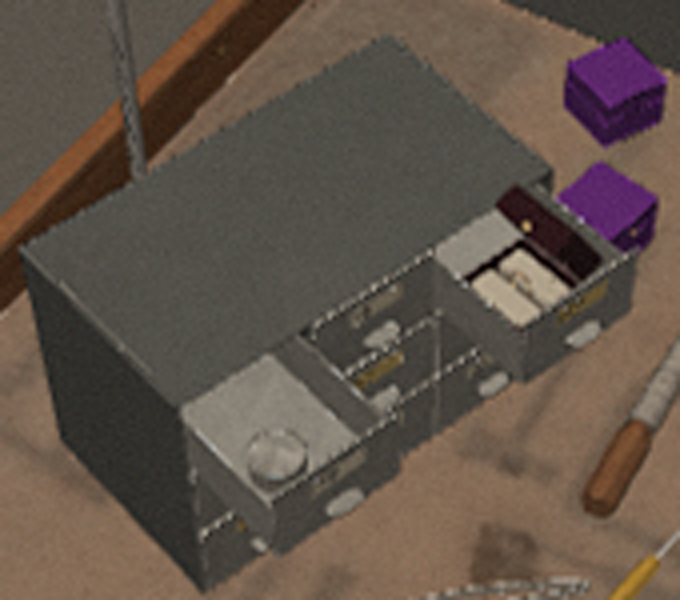

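```bash
cat > m.py <<'E'
from h import *
f=lambda x,y,z:ray("top",(x+.5)/4-.5+200,(y+.5)/4-.5+100,z)[:2]
P=[f(147,40,.195),f(604,180,.195),f(522,432,.195),f(65,285,.195)]
M=np.array([[86,145],[86,-145],[-74,-145],[-74,145]])/1000
P=np.array(P);print(np.round(P,4).tolist(),[round(float(np.linalg.norm(P[i]-P[(i+1)%4])),4) for i in range(4)])
a=M-M.mean(0);b=P-P.mean(0);th=np.arctan2((a[:,0]*b[:,1]-a[:,1]*b[:,0]).sum(),(a*b).sum())
R=np.array([[np.cos(th),-np.sin(th)],[np.sin(th),np.cos(th)]]);o=P.mean(0)-R@M.mean(0)
print("th",np.degrees(th),"o",o, np.round((R@M.T).T+o-P,4).tolist())
C=lambda p:np.round((R.T@(np.array(p)[:2]-o)*1000),1).tolist()
for n,q in dict(Lp=[(30,420),(175,468)],Rp=[(335,515),(478,558)]).items(): print(n,[C(f(*x,.191)) for x in q])
print("tin",C(f(115,374,.155)))
for q,z in {(372,500):.16,(385,412):.16,(497,440):.2,(472,522):.2}.items(): print(q,C(f(*q,z)))
print("lid top edge",C(f(447,412,.216)),C(f(415,505,.216)))
# gold edge in top & scene
E
python3 m.py
```

```text
[[0.7053, -0.0978], [0.6176, -0.3714], [0.4662, -0.3203], [0.554, -0.0519]] [0.2873, 0.1598, 0.2824, 0.1582]
th -17.909395276733278 o [ 0.58005502 -0.20848875] [[0.0012, 0.0009], [-0.0003, -0.0015], [-0.0011, -0.0034], [0.0002, 0.0041]]
Lp [[-155.1, 134.8], [-155.8, 44.7]]
Rp [[-153.2, -52.6], [-151.5, -139.0]]
tin [-109.3, 103.1]
(372, 500) [-135.1, -70.0]
(385, 412) [-81.8, -61.1]
(497, 440) [-83.8, -128.7]
(472, 522) [-133.6, -129.0]
lid top edge [-79.7, -96.1] [-136.1, -94.7]
```

```bash
cat > ov.py <<'E'
from h import *
import sys
th=np.radians(-17.9);o=np.array([.580,-.2085])
Rz=np.array([[np.cos(th),-np.sin(th)],[np.sin(th),np.cos(th)]])
def W(p): # cab mm->world m
    return np.r_[o+Rz@np.array(p[:2])/1000,p[2]/1000]
def C(p): return np.r_[Rz.T@(np.array(p[:2])-o)*1000,p[2]*1000]
def box(cx,cy,phi,yaw=0,z0=133.5):
    # box x-> cab -y, box y-> cab +x ; yaw
    def T(p):
        c,s=np.cos(yaw),np.sin(yaw); bx=c*p[0]-s*p[1];by=s*p[0]+c*p[1]
        return W([cx+by,cy-bx,z0+p[2]])
    c,s=np.cos(phi),np.sin(phi)
    L=lambda x,z,y:T([28+c*(x-28)+s*(z-26),y,26-s*(x-28)+c*(z-26)])
    body=[[T([x,y,z]) for x,y in((-27,-27),(27,-27),(27,27),(-27,27),(-27,-27))] for z in(0,26)]
    lid=[[L(*p) for p in((-26,z,-27),(28,z,-27),(28,z,27),(-26,z,27),(-26,z,-27))] for z in(26,46)]
    return body,lid
def draw(n,img,x0,y0,w,h,k,cx,cy,phi,yaw,out,d=(80,78)):
    im=cv2.resize(img[y0:y0+h,x0:x0+w],None,fx=k,fy=k,interpolation=cv2.INTER_CUBIC)
    def pl(P,col):
        q=np.array([(proj(n,p)-[x0,y0]+.5)*k-.5 for p in P]).round().astype(int);cv2.polylines(im,[q.reshape(-1,1,2)],False,col,1)
    b,l=box(cx,cy,phi,yaw)
    pl(b[1],(0,255,0));pl(l[0],(255,255,0));pl(l[1],(0,255,255))
    pl([W(p) for p in((86,145,195),(86,-145,195),(-74,-145,195),(-74,145,195),(86,145,195))],(0,0,255))
    for yc,dd in((95,d[0]),(-95,d[1])): 
        pl([W((-75-dd,yc+e,z)) for e,z in((-46,191),(46,191),(46,131),(-46,131),(-46,191))],(255,0,255))
    cv2.imwrite(out,im)
E
python3 - <<'E'
from ov import *
a=(-108,-93,1.12,0)
draw("top",cv2.imread("pics/top0.png"),200,100,160,150,5,*a,"pics/o1.png")
draw("scene",cv2.imread("pics/scene0.png"),200,110,140,110,5,*a,"pics/o2.png")
for p in((.436,-.271,.21),(.444,-.276,.206)):print(C(p))
s=bot.get_state()
from scipy.spatial.transform import Rotation as R
print(R.from_quat(s["orientation"]).as_matrix().round(3))
E
```

```text
[-117.81980555 -103.73400321  210.        ]
[-108.67026723 -106.03312228  206.        ]
[[ 0.428  0.     0.904]
 [-0.904 -0.     0.428]
 [ 0.    -1.     0.   ]]
```

View pics/o1.png

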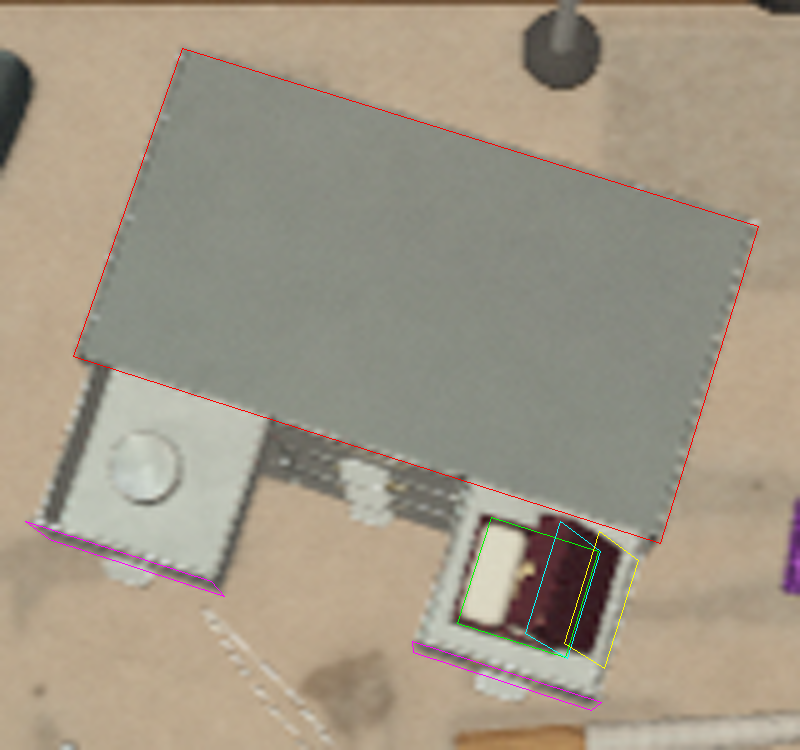

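View pics/o2.png

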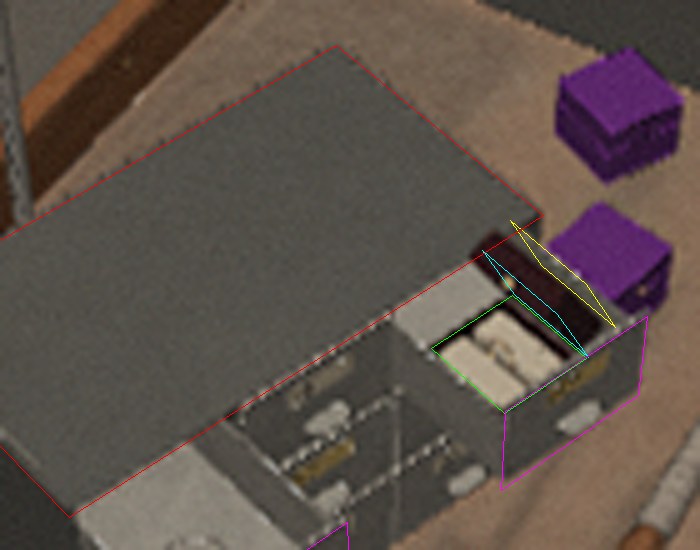

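Run:
```python
from ov import *
rows=[]
for a in((-108,-92,1.0,0),(-106,-90,1.0,0.06)):
    draw("top",cv2.imread("pics/top0.png"),280,190,56,56,7,*a,"/tmp/a.png")
    draw("scene",cv2.imread("pics/scene0.png"),275,145,56,40,7,*a,"/tmp/b.png")
    A,B=cv2.imread("/tmp/a.png"),cv2.imread("/tmp/b.png")
    rows.append(np.hstack([A[:290],B[:290][:, :392] if B.shape[0]>=290 else np.pad(B,((0,290-B.shape[0]),(0,0),(0,0)))]))
cv2.imwrite("pics/o3.png",np.vstack(rows))
```

```text
(no output)
```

View pics/o3.png

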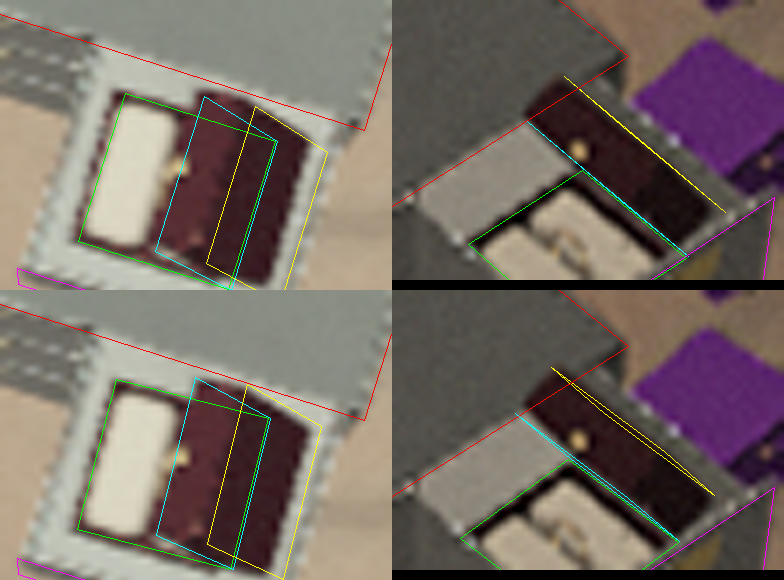

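```bash
cat > mv.py <<'E'
from ov import *
from scipy.spatial.transform import Rotation as R
def st(tgt=None):
    s=bot.get_state();M=R.from_quat(s["orientation"]).as_matrix()
    Cr=np.eye(3);Cr[:2,:2]=Rz.T
    print("t",round(s["time"],2),"cab",C(s["eef_pos"]).round(1),"F",(Cr@s["ft_force"]).round(2),"w",round(s["gripper_width"],2))
    G=np.c_[W([0,-1,0])-W([0,0,0]),[0,0,-1e-3],W([1,0,0])-W([0,0,0])]*1000
    print("rot tool deg",np.degrees(R.from_matrix(M.T@G).as_rotvec()).round(2), "rad",R.from_matrix(M.T@G).as_rotvec().round(4))
    if tgt is not None: print("shift",(M.T@(W(tgt)-s["eef_pos"])*1000).round(1))
E
python3 -c "
from mv import *
st((-106,-150,245))"
```

```text
t 0.8 cab [-221.9 -398.5  231.4] F [1.47 0.27 0.36] w 1.0
rot tool deg [-0.000e+00  4.327e+01  1.000e-02] rad [-1.000e-04  7.552e-01  1.000e-04]
shift [-101.5  -13.6  254.7]
```

Emit:
send_rows(series=[[0,0.11,0,-12,-13.6,30,1],[0,0.22,0,-25,-13.6,60,1],[0,0.33,0,-38,-13.6,95,1],[0,0.44,0,-50,-13.6,130,1],[0,0.55,0,-64,-13.6,165,1],[0,0.66,0,-80,-13.6,200,1],[0,0.755,0,-92,-13.6,232,1],[0,0.755,0,-101.5,-13.6,254.7,1],[0,0.755,0,-101.5,-13.6,254.7,1],[0,0.755,0,-101.5,-13.6,254.7,1]])

```text
time: 1.63
eef_pos: [0.4336, -0.3179, 0.245]
orientation: [0.417, -0.571, 0.571, -0.417]
ft_force: [0.6, 0.2, 0.2]
gripper_width: 0.002
```

```bash
python3 -c "
from mv import *
st((-106,-146,203))
for n in('top','scene'): cv2.imwrite(f'pics/{n}1.png',vision.read_camera(n)[:,:,::-1])
a=cv2.imread('pics/top1.png')[140:270,240:400];b=cv2.imread('pics/scene1.png')[90:220,240:400]
cv2.imwrite('pics/c1.png',cv2.resize(np.hstack([a,b]),None,fx=2.5,fy=2.5))
"
```

```text
t 1.63 cab [-105.7 -149.1  245. ] F [0.48 0.4  0.24] w 0.0
rot tool deg [0.   0.18 0.03] rad [0.     0.0032 0.0005]
shift [-3.1 42.  -0.3]
```

View pics/c1.png

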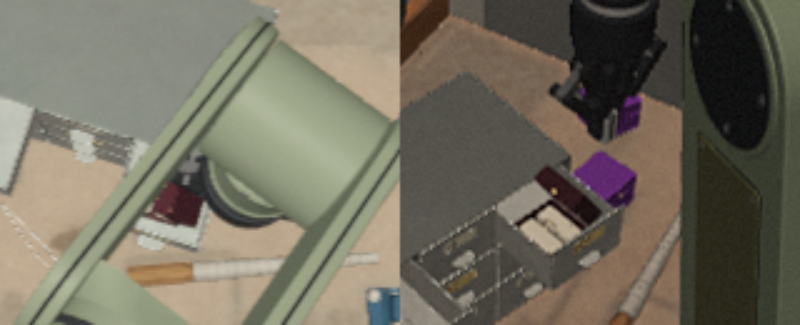

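The gripper is shut beside the lid, with the tip at crop (605,135). The lid is still up at crop (570,190). I'll lower it now.

Emit:
send_rows(series=[[0,0,0,-2,14,0,1],[0,0,0,-2,28,0,1],[0,0,0,-3,42,0,1],[0,0,0,-3,42,0,1],[0,0,0,-5,42,0,1],[0,0,0,-7,42,0,1],[0,0,0,-9,42,0,1],[0,0,0,-10,42,0,1],[0,0,0,-11,42,0,1],[0,0,0,-11,42,0,1]])

```text
time: 2.57
eef_pos: [0.4362, -0.3086, 0.2034]
orientation: [0.416, -0.571, 0.572, -0.416]
ft_force: [-0.1, -0.1, -0.3]
gripper_width: -0.001
```

```bash
cat > look.py <<'E'
from mv import *
import sys
st((-106,-75,203))
k=sys.argv[1]
im=vision.read_camera('scene')[:,:,::-1];cv2.imwrite(f'pics/s{k}.png',cv2.resize(im[110:230,230:370],None,fx=4,fy=4,interpolation=cv2.INTER_CUBIC))
E
python3 look.py 2
```

```text
t 2.57 cab [-106.1 -139.5  203.4] F [-0.1  -0.16 -0.32] w -0.0
rot tool deg [-0.03  0.03  0.05] rad [-0.0006  0.0005  0.0009]
shift [-64.5   0.3   0.1]
```

View pics/s2.png

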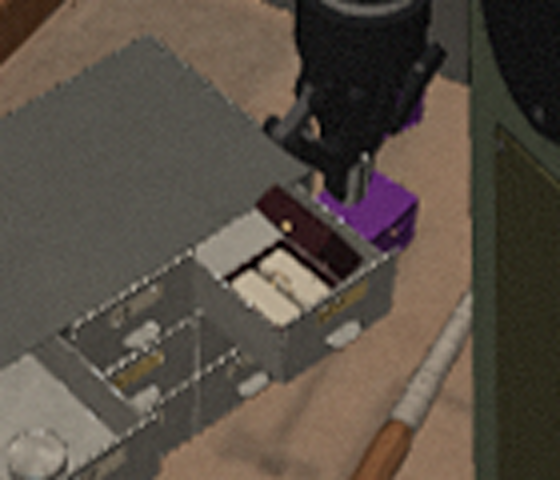

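The tip is right of the lid at px (350,200), with the lid at (310,230). I'll push left slowly.

Emit:
send_rows(series=[[0,0,0,-1,0,0,1],[0,0,0,-2,0,0,1],[0,0,0,-3,0,0,1],[0,0,0,-4,0,0,1],[0,0,0,-5,0,0,1],[0,0,0,-6,0,0,1],[0,0,0,-7,0,0,1],[0,0,0,-8,0,0,1],[0,0,0,-9,0,0,1],[0,0,0,-10,0,0,1]])

```text
time: 3.45
eef_pos: [0.4392, -0.299, 0.2033]
orientation: [0.416, -0.571, 0.572, -0.416]
ft_force: [0.5, -0.2, 0.1]
gripper_width: -0.002
```

Emit:
send_rows(series=[[0,0,0,-1,0,0,1],[0,0,0,-2,0,0,1],[0,0,0,-3,0,0,1],[0,0,0,-4,0,0,1],[0,0,0,-5,0,0,1],[0,0,0,-6,0,0,1],[0,0,0,-7,0,0,1],[0,0,0,-8,0,0,1],[0,0,0,-9,0,0,1],[0,0,0,-10,0,0,1]])

```text
time: 4.28
eef_pos: [0.4423, -0.2896, 0.2033]
orientation: [0.417, -0.571, 0.572, -0.416]
ft_force: [-0.6, -0.1, 0.5]
gripper_width: -0.002
```

```bash
python3 look.py 3
```

```text
t 4.28 cab [-106.1 -119.5  203.3] F [-0.57 -0.34  0.52] w -0.0
rot tool deg [-0.03  0.03  0.07] rad [-0.0005  0.0006  0.0012]
shift [-44.5   0.2   0.1]
```

View pics/s3.png

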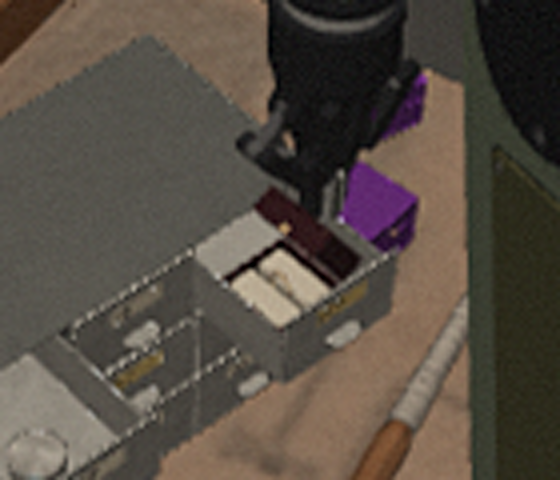

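The tip is now just behind the lid, near (325,205), and the lid hasn't moved. I'll continue at 8 mm per call.

Emit:
send_rows(series=[[0,0,0,-0.8,0,0,1],[0,0,0,-1.6,0,0,1],[0,0,0,-2.4,0,0,1],[0,0,0,-3.2,0,0,1],[0,0,0,-4,0,0,1],[0,0,0,-4.8,0,0,1],[0,0,0,-5.6,0,0,1],[0,0,0,-6.4,0,0,1],[0,0,0,-7.2,0,0,1],[0,0,0,-8,0,0,1]])

```text
time: 5.17
eef_pos: [0.4448, -0.2817, 0.2033]
orientation: [0.417, -0.571, 0.572, -0.416]
ft_force: [-0.6, -1.4, 1.1]
gripper_width: -0.001
```

Emit:
send_rows(series=[[0,0,0,-0.8,0,0,1],[0,0,0,-1.6,0,0,1],[0,0,0,-2.4,0,0,1],[0,0,0,-3.2,0,0,1],[0,0,0,-4,0,0,1],[0,0,0,-4.8,0,0,1],[0,0,0,-5.6,0,0,1],[0,0,0,-6.4,0,0,1],[0,0,0,-7.2,0,0,1],[0,0,0,-8,0,0,1]])

```text
time: 6.0
eef_pos: [0.4473, -0.274, 0.2033]
orientation: [0.417, -0.571, 0.572, -0.416]
ft_force: [-0.9, -0.5, 0.6]
gripper_width: -0.0
```

```bash
python3 look.py 4
```

```text
t 6.0 cab [-106.2 -103.2  203.3] F [-0.68 -0.71  0.58] w -0.0
rot tool deg [-0.02  0.03  0.06] rad [-0.0004  0.0006  0.001 ]
shift [-28.2   0.2   0.2]
```

View pics/s4.png

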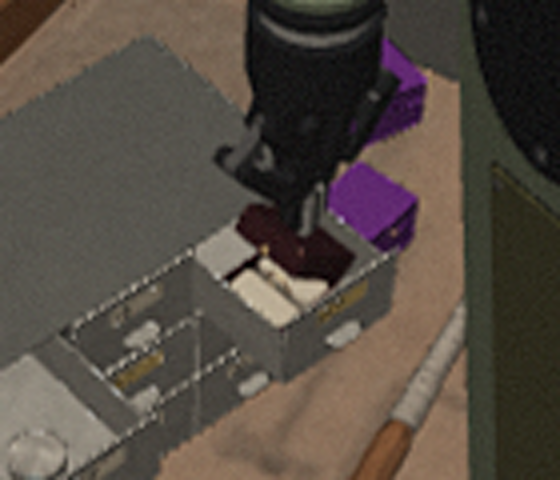

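The lid is turning over, with its edge at (255,235), and the box is staying put. I'll keep pushing left.

Emit:
send_rows(series=[[0,0,0,-0.8,0,0,1],[0,0,0,-1.6,0,0,1],[0,0,0,-2.4,0,0,1],[0,0,0,-3.2,0,0,1],[0,0,0,-4,0,0,1],[0,0,0,-4.8,0,0,1],[0,0,0,-5.6,0,0,1],[0,0,0,-6.4,0,0,1],[0,0,0,-7.2,0,0,1],[0,0,0,-8,0,0,1]])

```text
time: 6.88
eef_pos: [0.4498, -0.2662, 0.2033]
orientation: [0.416, -0.571, 0.572, -0.416]
ft_force: [0.2, -1.3, 0.2]
gripper_width: 0.004
```

Emit:
send_rows(series=[[0,0,0,-0.8,0,0,1],[0,0,0,-1.6,0,0,1],[0,0,0,-2.4,0,0,1],[0,0,0,-3.2,0,0,1],[0,0,0,-4,0,0,1],[0,0,0,-4.8,0,0,1],[0,0,0,-5.6,0,0,1],[0,0,0,-6.4,0,0,1],[0,0,0,-7.2,0,0,1],[0,0,0,-8,0,0,1]])

```text
time: 7.72
eef_pos: [0.4523, -0.2585, 0.2033]
orientation: [0.416, -0.571, 0.572, -0.416]
ft_force: [-0.0, -0.8, 0.6]
gripper_width: 0.002
```

```bash
python3 look.py 5
```

```text
t 7.72 cab [-106.2  -86.8  203.3] F [ 0.22 -0.8   0.6 ] w 0.0
rot tool deg [-0.02  0.04  0.05] rad [-0.0004  0.0006  0.0008]
shift [-11.8   0.3   0.2]
```

View pics/s5.png

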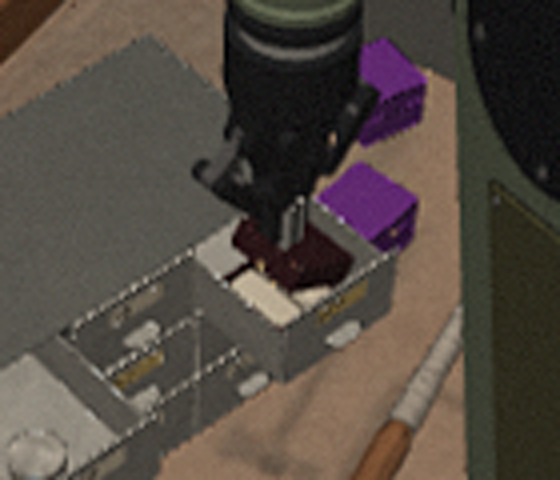

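The lid is about half over, with its edge at (245,245). Now I'll move left and begin going down.

Emit:
send_rows(series=[[0,0,0,-1.2,0,0,1],[0,0,0,-2.4,0,0,1],[0,0,0,-3.6,0,0,1],[0,0,0,-4.8,0,0,1],[0,0,0,-6,0.5,0,1],[0,0,0,-7.2,1,0,1],[0,0,0,-8.4,2,0,1],[0,0,0,-9.6,3,0,1],[0,0,0,-11,4,0,1],[0,0,0,-12,5,0,1]])

```text
time: 8.6
eef_pos: [0.456, -0.2468, 0.1981]
orientation: [0.416, -0.571, 0.572, -0.416]
ft_force: [0.2, -0.9, -0.3]
gripper_width: 0.0
```

Emit:
send_rows(series=[[0,0,0,0,0.8,0,1],[0,0,0,0,1.6,0,1],[0,0,0,0,2.4,0,1],[0,0,0,0,3.2,0,1],[0,0,0,0,4,0,1],[0,0,0,0,5,0,1],[0,0,0,0,6,0,1],[0,0,0,0,7,0,1],[0,0,0,0,8,0,1],[0,0,0,0,9,0,1]])

```text
time: 9.43
eef_pos: [0.4559, -0.2469, 0.189]
orientation: [0.417, -0.571, 0.572, -0.416]
ft_force: [-0.4, 0.5, 0.7]
gripper_width: 0.001
```

```bash
python3 look.py 6
```

```text
t 9.43 cab [-106.2  -74.7  189. ] F [-0.56  0.29  0.71] w 0.0
rot tool deg [-0.01  0.04  0.05] rad [-0.0002  0.0008  0.0008]
shift [  0.4 -14.    0.2]
```

View pics/s6.png

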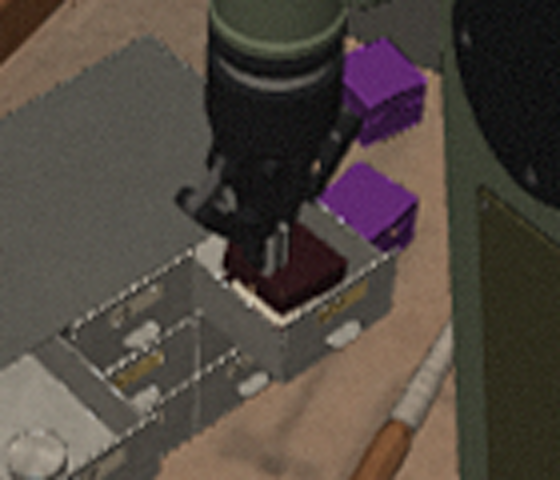

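The lid is nearly shut, with a light gap still showing at (255,300). I'll press down until there is a clear force.

Emit:
send_rows(series=[[0,0,0,0,1,0,1],[0,0,0,0,2,0,1],[0,0,0,0,3,0,1],[0,0,0,0,4,0,1],[0,0,0,0,5,0,1],[0,0,0,0,6,0,1],[0,0,0,0,7,0,1],[0,0,0,0,8,0,1],[0,0,0,0,8.5,0,1],[0,0,0,0,8.5,0,1]])

```text
time: 10.32
eef_pos: [0.4558, -0.2469, 0.1801]
orientation: [0.417, -0.571, 0.572, -0.416]
ft_force: [-0.6, -0.9, 0.0]
gripper_width: 0.002
```

Emit:
send_rows(series=[[0,0,0,0,0.5,0,1],[0,0,0,0,1,0,1],[0,0,0,0,1.5,0,1],[0,0,0,0,1.5,0,1]])

```text
time: 10.65
eef_pos: [0.4563, -0.247, 0.1795]
orientation: [0.416, -0.571, 0.572, -0.416]
ft_force: [-0.7, 0.6, 5.5]
gripper_width: -0.001
```

```bash
python3 look.py 7
```

```text
t 10.65 cab [-105.9  -74.7  179.5] F [-0.84  0.4   5.47] w -0.0
rot tool deg [-0.08  0.05  0.06] rad [-0.0014  0.0008  0.001 ]
shift [  0.4 -23.5  -0.1]
```

View pics/s7.png

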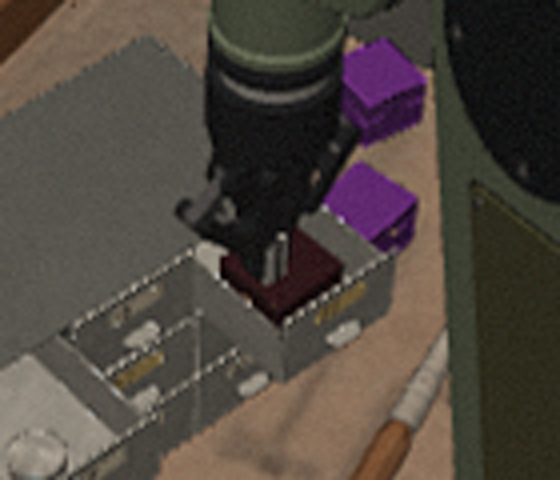

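The lid is shut: the tip met it at z = 179.5 mm, which is what the dimensions predict, at 5.5 N. I'll press a touch more, then rise.

Emit:
send_rows(series=[[0,0,0,0,1,0,1],[0,0,0,0,1.5,0,1],[0,0,0,0,1.5,0,1],[0,0,0,0,0,0,1],[0,0,0,0,-10,0,1],[0,0,0,0,-25,0,1],[0,0,0,0,-45,0,1],[0,0,0,0,-65,0,1],[0,0,0,0,-65,0,1]])

```text
time: 11.45
eef_pos: [0.458, -0.2481, 0.2487]
orientation: [0.415, -0.568, 0.575, -0.417]
ft_force: [0.2, -0.8, 0.7]
gripper_width: -0.001
```

Emit:
send_rows(series=[[0,0,0,4,0,-15,1],[0,0,0,8,0,-30,1],[0,0,0,12,0,-45,1],[0,0,0,16,0,-60,1],[0,0,0,20,0,-75,1],[0,0,0,20,0,-79,1],[0,0,0,20,0,-79,1]])

```text
time: 12.03
eef_pos: [0.3758, -0.2426, 0.2479]
orientation: [0.415, -0.569, 0.575, -0.417]
ft_force: [-0.3, 0.7, 0.3]
gripper_width: 0.001
```

```bash
python3 look.py 8; python3 -c "
from mv import *
st((-185,-95,170))
cv2.imwrite('pics/t8.png',cv2.resize(vision.read_camera('top')[100:250,200:360,::-1],None,fx=4,fy=4))"
```

```text
t 12.03 cab [-183.8  -95.2  247.9] F [-0.48  0.62  0.35] w 0.0
rot tool deg [-0.49 -0.01  0.15] rad [-0.0085 -0.0002  0.0026]
shift [-20.3  45.5  77.5]
t 12.08 cab [-182.9  -95.2  248. ] F [ 0.39 -0.02  0.6 ] w 0.0
rot tool deg [-0.54  0.02  0.15] rad [-0.0094  0.0003  0.0027]
shift [-0.4 78.  -2.9]
```

View pics/s8.png

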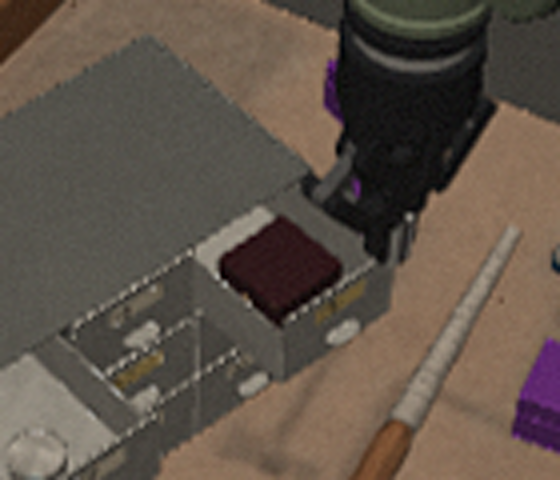

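View pics/t8.png

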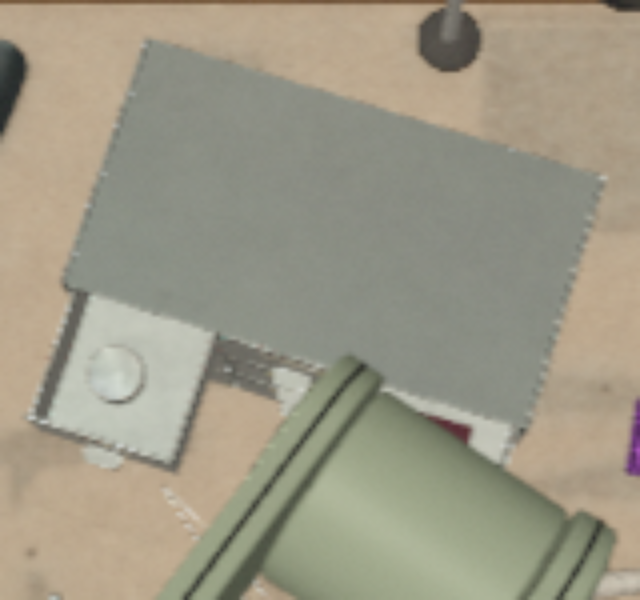

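The lid looks flat shut at (280,265), and the tool is in front of the right drawer. I'll lower it to z = 170 mm.

Emit:
send_rows(series=[[-0.009,0,0,0,15,-4,1],[-0.009,0,0,0,30,-4,1],[-0.009,0,0,0,45,-4,1],[-0.009,0,0,0,60,-4,1],[-0.009,0,0,0,72,-4,1],[-0.009,0,0,0,78,-4,1],[-0.009,0,0,0,78,-4,1]])

```text
time: 12.72
eef_pos: [0.3741, -0.2418, 0.1686]
orientation: [-0.417, 0.572, -0.571, 0.415]
ft_force: [0.1, 0.0, 0.2]
gripper_width: -0.0
```

```bash
python3 look.py 9;python3 -c "
from mv import *
st((-86,-95,170))"
```

```text
t 12.72 cab [-185.7  -95.   168.6] F [0.06 0.04 0.18] w -0.0
rot tool deg [0.12 0.07 0.11] rad [0.0021 0.0012 0.0019]
shift [-19.9 -34.6  79.6]
t 12.77 cab [-185.2  -95.2  169.5] F [0.49 0.47 0.19] w 0.0
rot tool deg [0.02 0.06 0.14] rad [0.0003 0.001  0.0024]
shift [-0.1 -0.5 99.2]
```

View pics/s9.png

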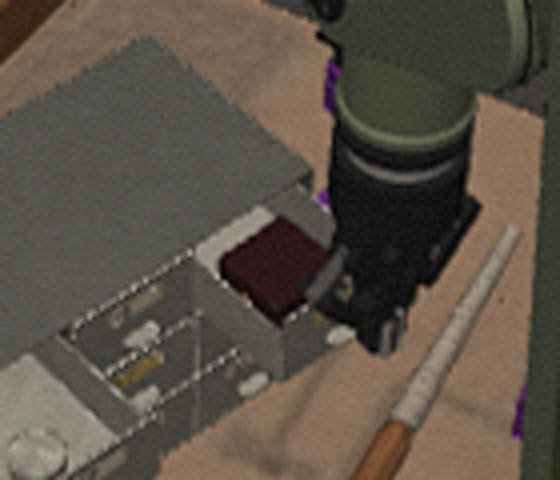

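The tip is in front of the plate at (385,340). I'll push forward steadily.

Emit:
send_rows(series=[[0,0,0,0,0,2.5,1],[0,0,0,0,0,5,1],[0,0,0,0,0,7.5,1],[0,0,0,0,0,10,1],[0,0,0,0,0,12.5,1],[0,0,0,0,0,15,1],[0,0,0,0,0,17.5,1],[0,0,0,0,0,20,1],[0,0,0,0,0,22.5,1],[0,0,0,0,0,25,1]])

```text
time: 13.6
eef_pos: [0.3985, -0.2499, 0.1695]
orientation: [0.417, -0.571, 0.572, -0.416]
ft_force: [-0.2, 0.3, 0.1]
gripper_width: -0.003
```

Emit:
send_rows(series=[[0,0,0,0,0,2.5,1],[0,0,0,0,0,5,1],[0,0,0,0,0,7.5,1],[0,0,0,0,0,10,1],[0,0,0,0,0,12.5,1],[0,0,0,0,0,15,1],[0,0,0,0,0,17.5,1],[0,0,0,0,0,20,1],[0,0,0,0,0,22.5,1],[0,0,0,0,0,25,1]])

```text
time: 14.43
eef_pos: [0.4225, -0.2576, 0.1695]
orientation: [0.417, -0.571, 0.572, -0.416]
ft_force: [-0.4, 0.3, 0.5]
gripper_width: 0.002
```

```bash
python3 look.py 10;python3 -c "
from mv import *
st((-86,-95,170))"
```

```text
t 14.43 cab [-134.8  -95.1  169.5] F [-0.47  0.13  0.51] w 0.0
rot tool deg [0.03 0.06 0.13] rad [0.0006 0.0011 0.0022]
shift [-20.  -33.6  28.8]
t 14.48 cab [-134.2  -95.2  169.5] F [ 0.36  0.25 -0.34] w 0.0
rot tool deg [-0.01  0.06  0.14] rad [-0.0002  0.0011  0.0024]
shift [-0.2 -0.5 48.2]
```

View pics/s10.png

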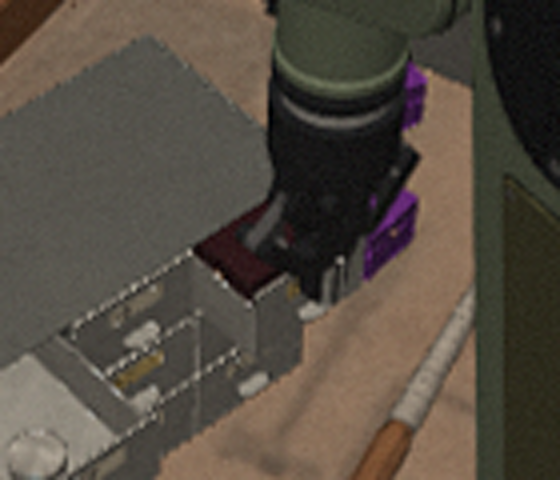

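The drawer is sliding in, with its front at (320,300), and the shut box is passing under the cabinet top. I'll carry on.

Emit:
send_rows(series=[[0,0,0,0,0,2.5,1],[0,0,0,0,0,5,1],[0,0,0,0,0,7.5,1],[0,0,0,0,0,10,1],[0,0,0,0,0,12.5,1],[0,0,0,0,0,15,1],[0,0,0,0,0,17.5,1],[0,0,0,0,0,20,1],[0,0,0,0,0,22.5,1],[0,0,0,0,0,25,1]])

```text
time: 15.32
eef_pos: [0.447, -0.2655, 0.1695]
orientation: [0.417, -0.571, 0.572, -0.416]
ft_force: [-0.2, 1.2, -0.1]
gripper_width: 0.003
```

Emit:
send_rows(series=[[0,0,0,0,0,2,1],[0,0,0,0,0,4,1],[0,0,0,0,0,6,1],[0,0,0,0,0,8,1],[0,0,0,0,0,10,1],[0,0,0,0,0,12,1],[0,0,0,0,0,14,1],[0,0,0,0,0,16,1],[0,0,0,0,0,17,1],[0,0,0,0,0,18,1]])

```text
time: 16.15
eef_pos: [0.4644, -0.2711, 0.1695]
orientation: [0.417, -0.571, 0.572, -0.416]
ft_force: [-0.3, 1.0, 0.3]
gripper_width: 0.0
```

```bash
python3 look.py 11
```

```text
t 16.15 cab [-90.8 -95.1 169.5] F [-0.56  0.91  0.33] w 0.0
rot tool deg [-0.01  0.06  0.14] rad [-0.0002  0.0011  0.0024]
shift [-20.1 -33.5 -15.2]
```

View pics/s11.png

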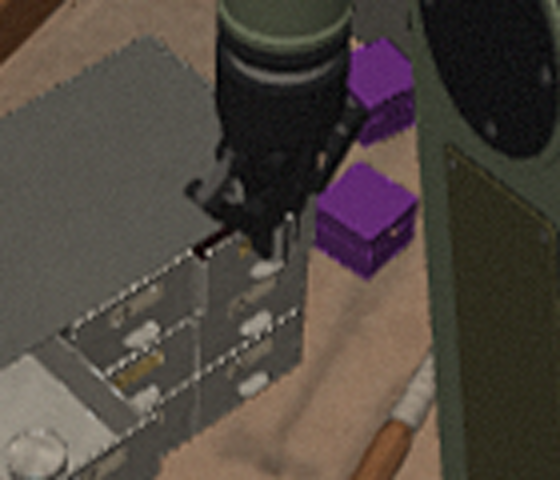

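About a centimetre is left, with a dark gap at (210,245). I'll go slowly until it stops.

Emit:
send_rows(series=[[0,0,0,0,0,1,1],[0,0,0,0,0,2,1],[0,0,0,0,0,3,1],[0,0,0,0,0,4,1],[0,0,0,0,0,5,1],[0,0,0,0,0,5,1]])

```text
time: 16.7
eef_pos: [0.4695, -0.2729, 0.1695]
orientation: [0.417, -0.571, 0.572, -0.416]
ft_force: [0.6, 0.4, 0.0]
gripper_width: 0.001
```

Emit:
send_rows(series=[[0,0,0,0,0,1,1],[0,0,0,0,0,2,1],[0,0,0,0,0,3,1],[0,0,0,0,0,3,1]])

```text
time: 17.03
eef_pos: [0.4717, -0.2736, 0.1695]
orientation: [0.417, -0.571, 0.572, -0.416]
ft_force: [-3.8, 0.8, 1.9]
gripper_width: -0.004
```

```bash
python3 look.py 12
```

```text
t 17.03 cab [-83.1 -95.2 169.5] F [-3.87 -0.39  1.87] w -0.0
rot tool deg [0.06 0.07 0.14] rad [0.0011 0.0012 0.0025]
shift [-20.2 -33.5 -23. ]
```

View pics/s12.png

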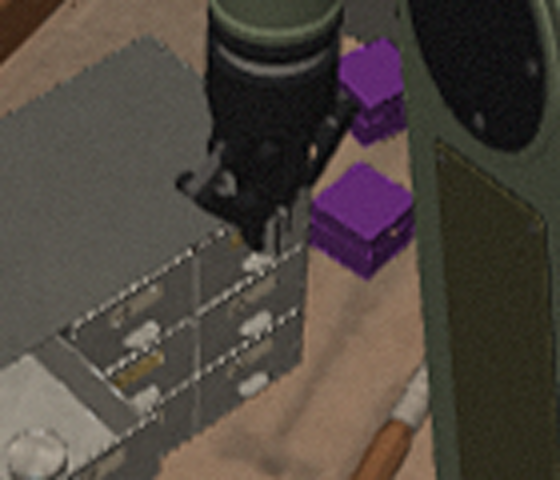

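It has hit the stop: the force rose to 3.9 N and the plate is flush with its neighbours. One firmer press, then I'll back away and move to the left drawer.

Emit:
send_rows(series=[[0,0,0,0,0,1,1],[0,0,0,0,0,1.5,1],[0,0,0,0,0,1.5,1]])

```text
time: 17.33
eef_pos: [0.4717, -0.2736, 0.1695]
orientation: [-0.418, 0.572, -0.571, 0.415]
ft_force: [-6.6, 1.4, 3.6]
gripper_width: -0.002
```

Emit:
send_rows(series=[[0,0,0,0,0,-5,1],[0,0,0,0,0,-20,1],[0,0,0,0,0,-40,1],[0,0,0,0,0,-65,1],[0,0,0,0,0,-90,1],[0,0,0,0,0,-105,1],[0,0,0,0,0,-105,1]])

```text
time: 17.92
eef_pos: [0.3694, -0.2404, 0.17]
orientation: [-0.418, 0.572, -0.571, 0.415]
ft_force: [0.3, -0.2, -0.8]
gripper_width: 0.002
```

```bash
python3 look.py 13;python3 -c "
from mv import *
st((-188,95,170))"
```

```text
t 17.92 cab [-190.6  -95.1  170. ] F [ 0.39 -0.08 -0.75] w 0.0
rot tool deg [0.27 0.03 0.13] rad [0.0047 0.0005 0.0023]
shift [-20.  -33.4  84.4]
t 17.97 cab [-188.4  -95.4  170.3] F [1.84 0.3  0.73] w 0.0
rot tool deg [0.12 0.03 0.16] rad [0.0022 0.0006 0.0028]
shift [-190.4   -0.2    0.5]
```

View pics/s13.png

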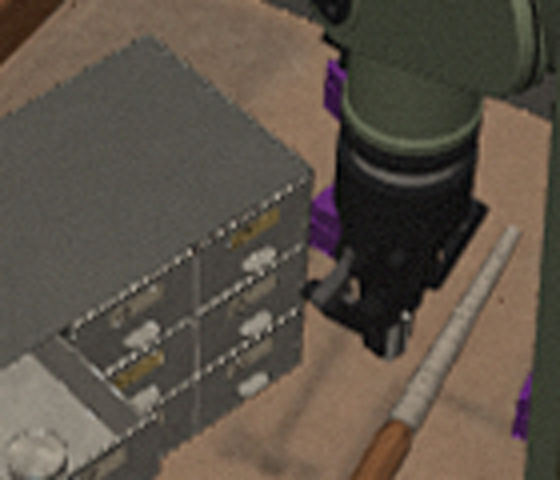

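The right drawer is home and flush. Next I'll move across to the front of the left drawer.

Emit:
send_rows(series=[[0,0,0,-15,0,0,1],[0,0,0,-35,0,0,1],[0,0,0,-58,0,0,1],[0,0,0,-81,0,0,1],[0,0,0,-104,0,0,1],[0,0,0,-127,0,0,1],[0,0,0,-150,0,0,1],[0,0,0,-172,0,0,1],[0,0,0,-190,0,0,1],[0,0,0,-190,0,0,1]])

```text
time: 18.8
eef_pos: [0.4325, -0.0583, 0.1701]
orientation: [0.417, -0.571, 0.571, -0.417]
ft_force: [0.9, -0.3, 0.3]
gripper_width: 0.0
```

```bash
sed -i 's/230:370/200:340/;s/110:230/150:270/' look.py; python3 look.py 14;python3 -c "
from mv import *
st((-84,95,170))"
```

```text
t 18.8 cab [-186.5   97.5  170.1] F [0.93 0.01 0.34] w 0.0
rot tool deg [-0.04  0.21  0.05] rad [-0.0007  0.0037  0.0009]
shift [172.9 -32.7  79.9]
t 18.85 cab [-186.9   96.1  169.9] F [-0.46  0.4  -0.48] w 0.0
rot tool deg [-0.    0.21  0.13] rad [-0.      0.0037  0.0023]
shift [ 1.500e+00 -1.000e-01  1.029e+02]
```

View pics/s14.png

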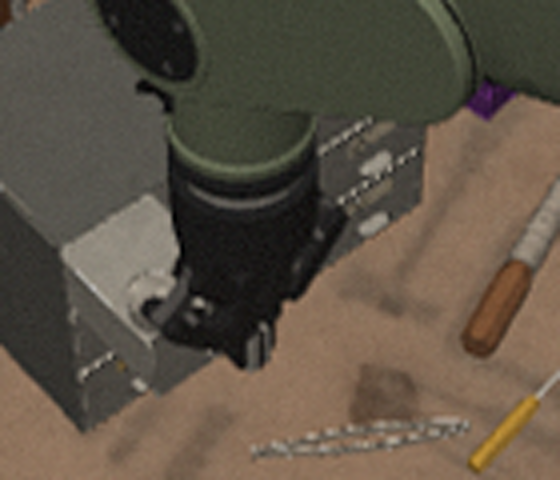

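The tip is before the left plate at (255,350), clear of the tweezers. I'll push in.

Emit:
send_rows(series=[[0,0,0,0,0,2.5,1],[0,0,0,0,0,5,1],[0,0,0,0,0,7.5,1],[0,0,0,0,0,10,1],[0,0,0,0,0,12.5,1],[0,0,0,0,0,15,1],[0,0,0,0,0,17.5,1],[0,0,0,0,0,20,1],[0,0,0,0,0,22.5,1],[0,0,0,0,0,25,1]])

```text
time: 19.68
eef_pos: [0.4555, -0.0673, 0.1699]
orientation: [0.418, -0.571, 0.571, -0.416]
ft_force: [-0.4, 0.3, 1.0]
gripper_width: -0.002
```

Emit:
send_rows(series=[[0,0,0,0,0,2.5,1],[0,0,0,0,0,5,1],[0,0,0,0,0,7.5,1],[0,0,0,0,0,10,1],[0,0,0,0,0,12.5,1],[0,0,0,0,0,15,1],[0,0,0,0,0,17.5,1],[0,0,0,0,0,20,1],[0,0,0,0,0,22.5,1],[0,0,0,0,0,25,1]])

```text
time: 20.52
eef_pos: [0.4796, -0.075, 0.1699]
orientation: [0.418, -0.571, 0.571, -0.416]
ft_force: [-0.2, -0.1, -0.7]
gripper_width: -0.001
```

```bash
python3 look.py 15
```

```text
t 20.52 cab [-136.6   96.2  169.9] F [-0.14 -0.1  -0.66] w -0.0
rot tool deg [0.03 0.21 0.14] rad [0.0004 0.0037 0.0025]
shift [171.4 -32.7  29.9]
```

View pics/s15.png

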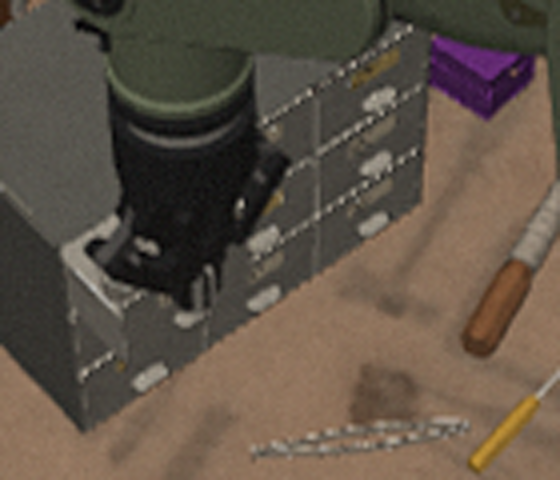

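The left drawer is going in, with its front at (190,315), and the right one is still flush. Continuing.

Emit:
send_rows(series=[[0,0,0,0,0,2.5,1],[0,0,0,0,0,5,1],[0,0,0,0,0,7.5,1],[0,0,0,0,0,10,1],[0,0,0,0,0,12.5,1],[0,0,0,0,0,15,1],[0,0,0,0,0,17.5,1],[0,0,0,0,0,20,1],[0,0,0,0,0,22.5,1],[0,0,0,0,0,25,1]])

```text
time: 21.4
eef_pos: [0.5042, -0.0828, 0.1699]
orientation: [0.418, -0.57, 0.571, -0.416]
ft_force: [-1.5, 0.4, -0.7]
gripper_width: 0.003
```

Emit:
send_rows(series=[[0,0,0,0,0,2,1],[0,0,0,0,0,4,1],[0,0,0,0,0,6,1],[0,0,0,0,0,8,1],[0,0,0,0,0,10,1],[0,0,0,0,0,12,1],[0,0,0,0,0,14,1],[0,0,0,0,0,16,1],[0,0,0,0,0,18,1],[0,0,0,0,0,20,1]])

```text
time: 22.23
eef_pos: [0.5234, -0.0889, 0.1699]
orientation: [0.418, -0.57, 0.571, -0.416]
ft_force: [0.1, 0.8, 0.1]
gripper_width: -0.003
```

Emit:
send_rows(series=[[0,0,0,0,0,1,1],[0,0,0,0,0,2,1],[0,0,0,0,0,3,1],[0,0,0,0,0,4,1],[0,0,0,0,0,5,1],[0,0,0,0,0,6,1],[0,0,0,0,0,6,1]])

```text
time: 22.82
eef_pos: [0.5294, -0.0908, 0.1699]
orientation: [0.418, -0.57, 0.572, -0.417]
ft_force: [-0.8, 0.9, 0.6]
gripper_width: -0.002
```

```bash
python3 look.py 16
```

```text
t 22.82 cab [-84.3  96.4 169.9] F [-1.02  0.64  0.57] w -0.0
rot tool deg [-0.03  0.21  0.14] rad [-0.0005  0.0036  0.0024]
shift [171.4 -32.7 -22.3]
```

View pics/s16.png

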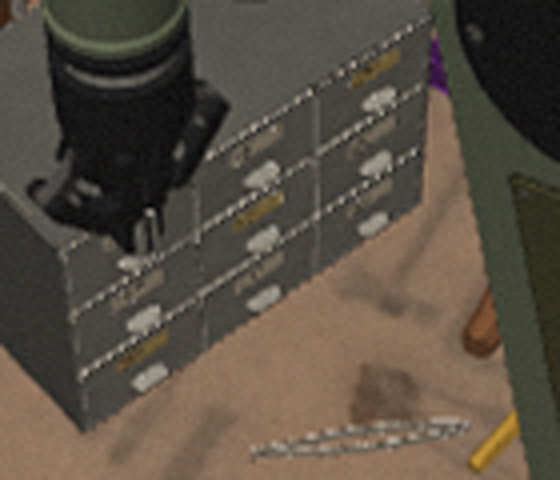

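Almost home. I'll press until the force rises.

Emit:
send_rows(series=[[0,0,0,0,0,1,1],[0,0,0,0,0,2,1],[0,0,0,0,0,2.5,1],[0,0,0,0,0,2.5,1]])

```text
time: 23.2
eef_pos: [0.53, -0.091, 0.17]
orientation: [-0.419, 0.571, -0.57, 0.416]
ft_force: [-5.7, 1.5, 4.6]
gripper_width: -0.001
```

Emit:
send_rows(series=[[0,0,0,0,0,1,1],[0,0,0,0,0,1.5,1],[0,0,0,0,0,1.5,1]])

```text
time: 23.45
eef_pos: [0.53, -0.091, 0.1699]
orientation: [-0.419, 0.573, -0.569, 0.415]
ft_force: [-6.9, 1.2, 4.1]
gripper_width: 0.0
```

The stop held at 7 N with no further movement. I'll back off, rise and look.

Emit:
send_rows(series=[[0,0,0,0,0,-5,1],[0,0,0,0,0,-20,1],[0,0,0,0,0,-40,1],[0,0,0,0,0,-65,1],[0,0,0,0,-10,-90,1],[0,0,0,0,-30,-100,1],[0,0,0,0,-55,-100,1],[0,0,0,0,-80,-100,1],[0,0,0,0,-80,-100,1]])

```text
time: 24.2
eef_pos: [0.4385, -0.0611, 0.2556]
orientation: [0.416, -0.569, 0.573, -0.418]
ft_force: [0.9, 0.7, 1.1]
gripper_width: -0.002
```

Emit:
send_rows(series=[[0,0,0,20,0,-15,1],[0,0,0,50,0,-30,1],[0,0,0,85,0,-30,1],[0,0,0,120,0,-30,1],[0,0,0,155,0,-30,1],[0,0,0,190,0,-30,1],[0,0,0,225,0,-30,1],[0,0,0,260,0,-30,1],[0,0,0,280,0,-30,1],[0,0,0,280,0,-30,1]])

```text
time: 25.03
eef_pos: [0.3241, -0.3225, 0.2553]
orientation: [0.416, -0.569, 0.574, -0.416]
ft_force: [1.4, 0.1, -0.2]
gripper_width: -0.001
```

Run:
```python
from mv import *
st()
for n in('top','scene'): cv2.imwrite(f'pics/{n}20.png',vision.read_camera(n)[:,:,::-1])
a=(-300,-300,0,0)
draw("top",cv2.imread("pics/top20.png"),200,100,160,150,3,*a,"/tmp/a.png",d=(0,0))
draw("scene",cv2.imread("pics/scene20.png"),170,110,160,150,3,*a,"/tmp/b.png",d=(0,0))
cv2.imwrite("pics/e1.png",np.vstack([cv2.resize(np.hstack([cv2.imread("/tmp/a.png"),cv2.imread("/tmp/b.png")]),(800,375))]))
b=cv2.imread("pics/scene20.png")
cv2.imwrite("pics/e2.png",cv2.resize(b[110:260,170:340],None,fx=4,fy=4,interpolation=cv2.INTER_CUBIC))
for t in("left_front","right_front"):print(t,[(C(d["point"]).round(),round(d["p"],2)) for d in vision.search_frame("scene",t)][:2])
```

```text
t 25.03 cab [-208.4 -187.1  255.3] F [ 1.31  0.48 -0.19] w -0.0
rot tool deg [-0.35 -0.04  0.18] rad [-0.0061 -0.0006  0.0032]
left_front []
right_front [(array([-76., -93., 166.]), 0.9)]
```

View pics/e1.png

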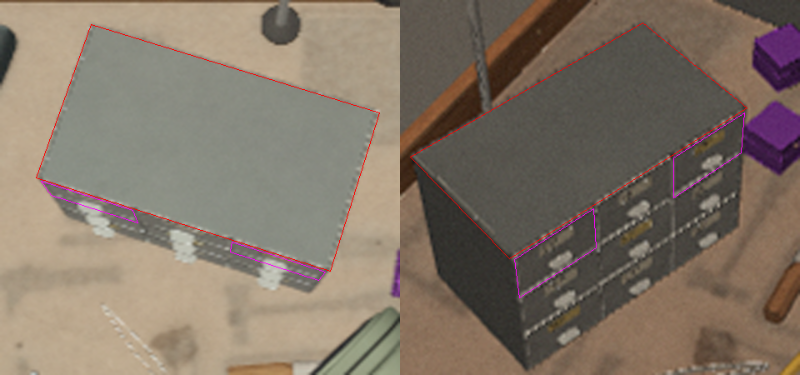

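View pics/e2.png

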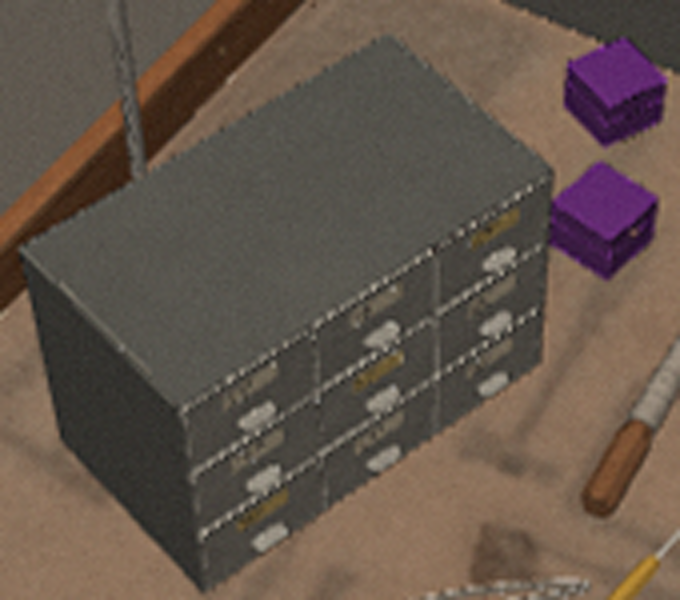

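View pics/scene20.png

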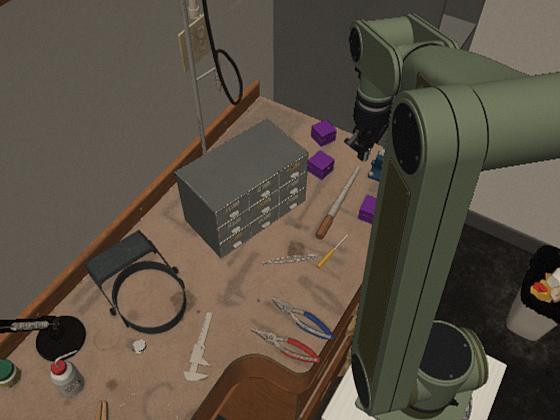

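All nine drawer fronts are flush, the tools lie as they did before, and the arm is clear. Handing in.

```bash
python3 -c "
from cell import bot
print(bot.hand_in())"
```

```text
the job is handed in; nothing more can be done
None
```

The ring box lid is shut and both top drawers are fully home; I handed the job in at about 25 s, within the 61 s limit. I used the closed fingertips only to push and grasped nothing.

**Lid:** I pushed it over to the left and pressed it down in its pulled-out right drawer. The tip stopped at z = 179.5 mm, which matches the box's shut height, with 5.5 N on it. The picture afterwards showed the lid flat, and I saw no tipping of the box.

**Drawers:** I pushed the right one in first, then the left, each to a firm stop at about 7 N. The last pictures show both top fronts flush with the other drawers.

**Other things:** The tools on the bench look undisturbed and the arm ended clear of everything.

**Checks that failed or could not be made:** In the last check, the network placed the right front at x = -76 mm (home is -75) but did not find the left front, so the left drawer rests on the stop and the pictures. The ring box and tin cannot be seen inside the shut drawers.

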